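Clear the sign stand, raise it to the second stop and hold it

TASK

Slide the yellow sign straight up out of the channel on top of the telescopic sign stand and lower it upright into the empty bay of the wooden ticket box, then let go of it. Then pinch the red button into the stand's black grip, keep it squeezed and pull the stem up to its second, topmost stop, leaving the weighted base standing where it is and the cheeses and other things on the counter undisturbed. The stem does not lock at the top, so finish while holding the grip up at that stop: I am about to tighten the clamp collar.

Things in the scene. Friction and masses are not known exactly. Their poses are not given: they have to be found in the camera images.
- stand: Loose telescopic sign stand, 3.5 kg in all: dark steel base plate 150 (x) x 170 (y) x 15 mm; chrome outer tube, 25 mm across, to 122 mm height; black clamp collar at its top (33 mm across, 102 to 122 mm), thumb screw out to y +39 mm. Origin: centre of the plate's underside; z up; x is the thin direction: red button faces +x, the sign's broad faces look to -x and +x
- stem (a joint): Height of the stem above its lowest position, m: 0 down (locked), 0.045 first stop (locks if the button is out), 0.090 second, topmost stop (hard end stop, no lock: let go, the 0.5 kg stem drops to the first stop). With the button out, pulling only lifts the stand; with it squeezed fully in the stem slides freely past the first stop to the top
- button (a joint): Travel of the red release button, m: 0 out, 0.006 fully in (pressed towards the stand's -x). Spring 2 N at the start, 4 N fully in; the stem is unlocked beyond about 0.005. It rises with the stem and springs out when let go
- grip (a point): Where to pinch: middle of the black grip block, button in; 149 mm high with stem down, 239 at the top stop. Block 24 (x) x 44 (y) x 34 mm, this point mid-height. The red button, 22 x 22 mm at this height, stands 8 mm out of its +x face, 2 mm when in: the pinch along x starts 32 and ends 26 mm wide, centred here. Channel above (14 mm in x, 118 in y) ends 35 mm above. Axes as stand
- channel (a point): Middle of the floor of the aluminium sign channel on top of the stem (169 mm high with the stem down). Slot 8 mm wide in x, 112 mm long in y, 16 mm deep, closed at both ends, open above. Axes as stand
- sign: Yellow acrylic sign with a red band, 5 (x) x 100 (y) x 90 mm (z), 50 g, standing loose in the channel 16 mm deep. Origin: middle of its lower edge; z runs up to the upper edge 90 mm above; x across its thickness
- ticket_box: Heavy fixed plywood box, outside 80 (x) x 130 (y) x 55 mm high, walls and floor 4 mm, divided in two bays along x: the -x bay is empty, the +x bay holds small tickets that end below the rim. Origin: centre of the underside; z up
- bay (a point): Middle of the floor (4 mm above the counter) of the empty bay, which is 34 (x) x 122 (y) mm and 51 mm deep. Axes as ticket_box: the sign's breadth goes along y; released, it may lean on a wall
- gouda: Loose cheese wheel, orange rind with a yellow and red disc on top, 156 mm across, 75 mm high, origin under its centre; leave alone
- brie: Loose flat cream-white cheese, blue disc on top, 130 mm across, 36 mm high, origin under its centre; leave alone
- herb_cheese: Loose dark herb cheese, cream disc on top, 110 mm across, 58 mm high, origin under its centre; leave alone
- cheese_block: Loose yellow cheese block with orange rind at one end, 60 x 95 x 45 mm, origin under its centre; leave alone
- chutney: Loose amber jar with red cap, 60 mm across, 80 mm high, origin under its centre; leave alone
- cream_tub: Loose white tub with blue lid, 70 mm across, 58 mm high, origin under its centre; leave alone
- cheese_knife: Loose cheese knife lying flat, black handle to -x, steel blade to +x, 240 x 30 x 16 mm, origin under the bolster; leave alone

How it is judged (in metres and radians):
On the way, in this order (a step that is already met when the one before it is completed fails the run):
1. the sign has been drawn up out of the channel and is held clear of it (z of sign in the frame of channel above 0.018 m and contact force between the fingers and sign above 0.5 N), for 0.2 s.
2. the sign is lowered into the empty bay, still held, lower edge within 25 mm of its floor (x of sign in the frame of bay between -0.017 and 0.017 m and y of sign in the frame of bay between -0.02 and 0.02 m and z of sign in the frame of bay below 0.025 m and contact force between the fingers and sign above 0.5 N), for 0.1 s.
3. the sign is let go and stands in the bay (x of sign in the frame of bay between -0.017 and 0.017 m and y of sign in the frame of bay between -0.02 and 0.02 m and z of sign in the frame of bay below 0.012 m and angle between sign's own z axis and vertical below 0.7 rad and contact force between the fingers and sign below 0.1 N), for 0.2 s.
4. the button is squeezed in with the stem still down (value of joint button above 0.0045 m and value of joint stem below 0.02 m and contact force between the fingers and button above 2 N), for 0.1 s.
At the end, for the whole second after the job is handed in: Stem held by the fingers at its second stop (over 84 of 90 mm, button in, pinch over 3 N, at rest); base on the counter (under 5 mm up, level) within 40 mm of its start; sign let go in the empty bay, lower edge within 12 mm of the floor, leaning under 40 degrees (all of step 3 and value of joint stem above 0.084 m and contact force between the fingers and stem above 3 N and value of joint button above 0.0045 m and linear speed of stem below 0.02 m/s and height (world z) of stand below 0.005 m and angle between stand's own z axis and vertical below 0.05 rad and distance of stand from where it was at the start of the episode below 0.04 m and linear speed of sign below 0.03 m/s); the arm keeps its last pose, push and grip.
It fails at once if the stand's base is lifted more than 15 mm, tipped by 10 degrees or dragged more than 50 mm (height (world z) of stand above 0.015 m or angle between stand's own z axis and vertical above 0.17 rad or distance of stand from where it was at the start of the episode above 0.05 m).
It fails at once if a cheese or another bystander is pushed more than 20 mm or tipped (distance of any of gouda, brie, herb_cheese, cheese_block, chutney, cream_tub, cheese_knife from where it was at the start of the episode above 0.02 m or angle between any of gouda, brie, herb_cheese, cheese_block, chutney, cream_tub, cheese_knife's own z axis and vertical above 0.3 rad).
It also fails if it takes over 64 s, if anything falls off the work surface, if the arm or the gripper's body presses on something with over 40 N, if the wrist force passes 120 N, or if a joint passes its speed limit or range.

ROBOT

A 6-joint arm with a two-finger parallel gripper is mounted at the origin on the work surface. World frame = base frame: x ahead of the robot, y to its left, z up, the work surface at z = 0. Lengths are in mm, angles in rad, forces in N, time in s.
With the tool pointing down it reaches from about 400 to 825 mm from the base axis. Payload 7 kg.
Tool frame: the origin (TCP) lies at the very end of the fingers, on their centre line; the grasp point (between the pads) lies 19 mm behind it; z points along the fingers, y is the line along which they close (so a half turn about z gives the same grasp; the last joint's range is limited). The gripper opens to 88 mm and grips with 3 to 60 N. Pads are 19 mm wide; open, the fingers measure 130 mm over their backs; the gripper's body (78 mm by 193 mm) begins 47 mm behind the grasp point.
Start: joints at [1.549, 0.359, 0.012, 0, -1.224, -0.288], TCP at [205.795, 642.84, 226.561] pointing down, gripper open.
Joint ranges: [-3.07, 3.07], [-1.43, 2.12], [-1.02, 1.25], [-3.03, 1.67], [-3.05, -0], [-3.03, 3.03]. Speed limits (rad/s): [2.39, 2.39, 3.01, 3.14, 3.14, 3.14].

INTERFACE

Orientations are given as a unit quaternion [x, y, z, w].
In Python, from plant import bot gives the robot as it stands. Calls block until the motion is done:
- bot.move_ptp(position, orientation): joint-space move of the TCP to a pose.
- bot.line_to(position, velocity=150, ori=None): straight line of the TCP; ori=None keeps the orientation; velocity is the mean speed in mm/s.
- bot.move_joints(angles): joint-space move.
- bot.move_gripper(opening, force=None): finger opening in mm; force is the grip in N (None keeps the last); returns when the fingers have stopped.
- bot.pause(seconds).
- bot.solve_ik(position, orientation): joint angles nearest the present ones, or None.
- bot.read_state(): the state.
- bot.camera(name): name is "scene" or "top" or "wrist"; returns the picture (400x640x3 uint8, red, green, blue); there is no depth.
- bot.get_calibration(name): a dict with "fx", "fy", "cx", "cy" (pixels), "view" (4x4, takes a point from world to camera coordinates); the wrist camera has in their place "T_tool_cam" (4x4, takes a point from camera to tool coordinates, whose origin is the TCP and whose axes are the flange's). Camera axes: x right, y up, looking along -z (the intrinsics and any distortion apply to the point x, -y, -z); pixel columns grow to the right and rows downward; lengths in mm; the calibration is good to about 2 mm. A picture is of the moment at which its call begins: read the wrist's pose just before it. get_calibration takes no time and is no camera call.
A pose or a line that the arm cannot do raises bot.Unreachable and nothing moves.
- bot.close_job(): hands the job in; it is judged then, once.
The state is a dict: "t": time; "joint_pos": joint angles; "qvel": joint speeds; "tau": joint torques, N m; "tcp_pos": TCP position; "eef_rot": TCP orientation; "contact_force": force on the tool from outside, world axes, zero at the start; "moment": the same for the moment, N m; "width": finger opening in mm; "finger_force": force on a finger pad.
Only numpy, scipy, OpenCV 4.12 (cv2) and the standard library are available. Lean on these libraries where they do the work, as an engineer would, in place of code of your own. Each camera call takes 0.05 s, during which the arm holds its last target. There are 200 camera calls.

## Working session

There is one attempt and no reset: what is moved stays moved. The work goes in short steps, each a Python script; the robot and the scene stay as the last script left them, time stands still between calls to the robot, and variables do not carry over. Pictures are saved under pics/ and viewed, at most 14 in all, crops included, and the job is handed in when it is done.

```bash
mkdir -p pics; ls; python3 - <<'E'
from plant import bot
import cv2,numpy as np
for n in ("scene","top"):
    im=bot.camera(n); cv2.imwrite(f"pics/{n}0.png",cv2.cvtColor(im,cv2.COLOR_RGB2BGR))
    c=bot.get_calibration(n); print({k:(np.round(v,3).tolist()) for k,v in c.items()})
print(bot.get_calibration("wrist"))
print(bot.read_state())
E
```

```text
pics
{'fx': 386.331, 'fy': 386.331, 'cx': 315.165, 'cy': 202.44, 'view': [[-0.771, 0.637, -0.016, 368.541], [-0.362, -0.417, 0.834, 155.698], [0.525, 0.648, 0.552, -1282.946], [0.0, 0.0, 0.0, 1.0]]}
{'fx': 470.453, 'fy': 470.453, 'cx': 312.671, 'cy': 198.726, 'view': [[0.019, -1.0, -0.0, 99.558], [0.975, 0.019, 0.22, -609.044], [-0.219, -0.005, 0.976, -1358.005], [0.0, 0.0, 0.0, 1.0]]}
{'fx': 291.7748086902324, 'fy': 291.7748086902324, 'cx': 318.4832243144877, 'cy': 196.23459063785512, 'T_tool_cam': array([[-2.71170748e-04,  9.52544192e-01,  3.04400211e-01,
         8.31279073e+01],
       [ 9.99999719e-01,  4.71037392e-04, -5.83157481e-04,
         1.26589512e+00],
       [-6.98867153e-04,  3.04399967e-01, -9.52544052e-01,
        -1.58289330e+02],
       [ 0.00000000e+00,  0.00000000e+00,  0.00000000e+00,
         1.00000000e+00]])}
{'t': 0.1, 'joint_pos': array([ 1.54911238e+00,  3.59336208e-01,  1.11591986e-02, -3.34151022e-04,
       -1.22411553e+00, -2.88122787e-01]), 'qvel': array([-0.0008572 , -0.00180968,  0.00114092,  0.00111012, -0.00018211,
        0.00214134]), 'tau': array([-1.46288930e-03, -5.84162557e+01,  2.93752581e+01,  7.01554567e+00,
        1.02061545e-02, -4.42199075e-05]), 'tcp_pos': array([205.65909678, 642.44104482, 225.70201849]), 'eef_rot': array([ 9.88017377e-01, -1.54340785e-01, -5.63333134e-05,  7.62343226e-04]), 'contact_force': array([-0.3623417 , -0.57381398, -0.3135498 ]), 'moment': array([-0.00098983,  0.04859112,  0.0337351 ]), 'finger_force': 0.0, 'width': 87.47050541947053}
```

View pics/scene0.png

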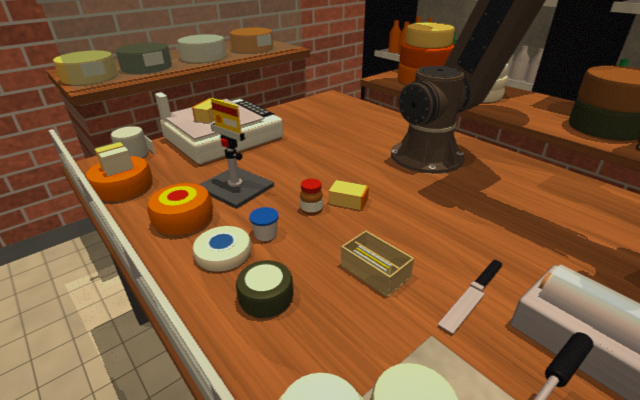

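View pics/top0.png

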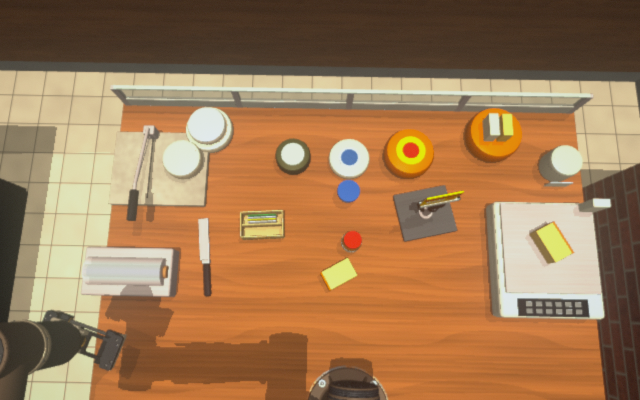

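The scene picture shows the stand at about (235,185) with the sign above it at (226,118), the red button facing the camera, and the box at (377,262). In the top picture the plate is at (425,213), the sign edge runs from (418,203) to (463,192), and the box is at (262,224) with its ticket bay on the far (+x) side.

```bash
cat > h.py <<'E'
import numpy as np, cv2
from scipy.spatial.transform import Rotation as R
from plant import bot
def cam(name, st=None):
    c=bot.get_calibration(name)
    K=np.array([[c["fx"],0,c["cx"]],[0,c["fy"],c["cy"]],[0,0,1]])
    if name=="wrist":
        T=np.eye(4);T[:3,:3]=R.from_quat(st["eef_rot"]).as_matrix();T[:3,3]=st["tcp_pos"]
        return K,T@c["T_tool_cam"]
    return K,np.linalg.inv(c["view"])
def ray(C,uv):
    K,T=C; uv=np.atleast_2d(uv).astype(float)
    d=np.c_[(uv[:,0]-K[0,2])/K[0,0],-(uv[:,1]-K[1,2])/K[1,1],-np.ones(len(uv))]@T[:3,:3].T
    return T[:3,3],d
def plane(C,uv,z):
    o,d=ray(C,uv); return o+d*((z-o[2])/d[:,2])[:,None]
def proj(C,p):
    K,T=C; q=(np.linalg.inv(T)@np.append(p,1))[:3]
    return np.array([K[0,0]*q[0]/-q[2]+K[0,2], K[1,1]*-q[1]/-q[2]+K[1,2]])
def down(phi):  # tool z down, tool y at angle phi from world x
    y=np.array([np.cos(phi),np.sin(phi),0]); z=np.array([0,0,-1.]); x=np.cross(y,z)
    return R.from_matrix(np.c_[x,y,z]).as_quat()
def save(n,im): cv2.imwrite(f"pics/{n}.png",cv2.cvtColor(im,cv2.COLOR_RGB2BGR))
E
python3 - <<'E'
from h import *
im=cv2.cvtColor(cv2.imread("pics/top0.png"),cv2.COLOR_BGR2HSV); C=cam("top")
def biggest(m,roi):
    x0,y0,x1,y1=roi; z=np.zeros_like(m); z[y0:y1,x0:x1]=m[y0:y1,x0:x1]
    z=cv2.morphologyEx(z,cv2.MORPH_OPEN,np.ones((3,3)))
    c=max(cv2.findContours(z,0,1)[0],key=cv2.contourArea); return c
c=biggest(cv2.inRange(im,(0,0,20),(179,90,130)),(385,175,475,245))
P=plane(C,cv2.convexHull(c)[:,0],15)[:,:2].astype(np.float32); print("plate",cv2.minAreaRect(P))
c=biggest(cv2.inRange(im,(20,150,120),(35,255,255)),(410,185,475,212))
P=plane(C,c[:,0],259)[:,:2].astype(np.float32); print("sign",cv2.minAreaRect(P),cv2.boundingRect(c))
big=cv2.resize(cv2.imread("pics/top0.png")[195:250,225:300],None,fx=8,fy=8,interpolation=2)
cv2.imwrite("pics/box.png",big)
print("box guess",plane(C,[[262,224],[240,211],[284,211],[284,239],[240,239]],55))
E
```

```text
plate ((580.73779296875, -238.25775146484375), (145.92506408691406, 166.56619262695312), 12.613211631774902)
sign ((583.5403442382812, -247.80673217773438), (7.814663887023926, 63.256587982177734), 12.570036888122559) (438, 191, 24, 7)
box guess [[528.68335605 262.85851275  55.        ]
 [567.40654822 331.4536552   55.        ]
 [569.96834052 197.69609487  55.        ]
 [484.39660466 194.90629056  55.        ]
 [481.86597321 326.90613185  55.        ]]
```

View pics/box.png

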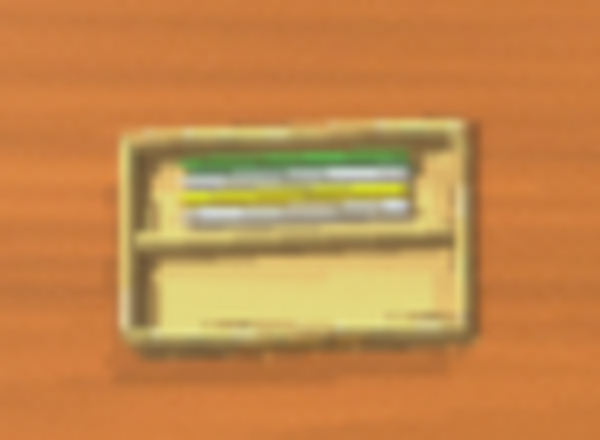

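```bash
python3 - <<'E'
from h import *
C=cam("top")
uv=np.array([[122,132],[467,122],[472,333],[122,338]])/8+[225,195]-0.5
P=plane(C,uv,55)[:,:2]; print("rim",P.round(1).tolist(),cv2.minAreaRect(P.astype(np.float32)))
y=np.radians(12.6)
for k in (0,np.pi):
    print(bot.solve_ik([581,-239,340],down(y+k)), bot.solve_ik([520,262,150],down(k)))
E
```

```text
rim [[567.4, 332.2], [573.8, 201.2], [493.1, 196.7], [488.6, 328.0]] ((530.22119140625, 264.4524841308594), (80.85162353515625, 131.74208068847656), 2.790696382522583)
[-0.08000864  0.2337797   0.09094305  0.         -1.42795968 -2.84167252] [ 0.80238541  0.2689137  -0.30253231  0.         -0.99935031  2.33920725]
[-0.08000864  0.2337797   0.09094305  0.         -1.42795968  0.29992013] [ 0.80238541  0.2689137  -0.30253231  0.         -0.99935031 -0.80238541]
```

```bash
python3 - <<'E'
from h import *
bot.move_ptp([530,264,230],down(np.radians(2.8)+np.pi)); bot.pause(.2)
s1=bot.read_state(); a=bot.camera("wrist")
bot.line_to([530,264,360],300)
y=np.radians(12.6)
bot.move_ptp([581,-239,340],down(y+np.pi)); bot.pause(.3)
s2=bot.read_state(); b=bot.camera("wrist")
np.savez("v.npz",a=a,b=b,q1=s1["eef_rot"],p1=s1["tcp_pos"],q2=s2["eef_rot"],p2=s2["tcp_pos"])
save("w",np.vstack([a,b])[:, :]); 
cv2.imwrite("pics/w.png",cv2.resize(cv2.imread("pics/w.png"),(480,600),interpolation=3))
save("w1",a);save("w2",b)
print(s1["t"],s2["t"],s2["tcp_pos"])
E
```

```text
2.1083 4.875 [ 581.18212422 -238.45466324  340.05249989]
```

View pics/w1.png

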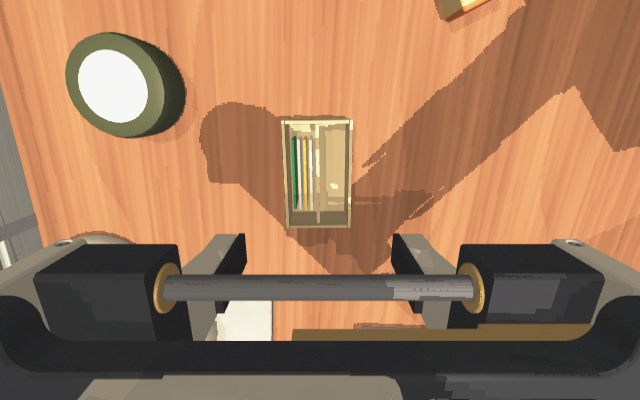

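View pics/w2.png

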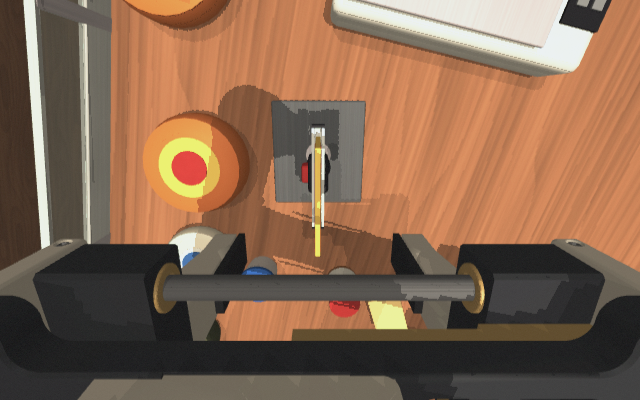

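```bash
python3 - <<'E'
from h import *
v=np.load("v.npz")
C1=cam("wrist",dict(eef_rot=v["q1"],tcp_pos=v["p1"])); C2=cam("wrist",dict(eef_rot=v["q2"],tcp_pos=v["p2"]))
for z in (55,):
    P=plane(C1,[[281,120],[353,119],[352,228],[287,228]],z)[:,:2]; print("box",P.round(1).tolist(),cv2.minAreaRect(P.astype(np.float32)))
P=plane(C2,[[272,101],[366,101],[361,202],[276,202]],15)[:,:2]; print("plate",P.round(1).tolist(),cv2.minAreaRect(P.astype(np.float32)))
h=cv2.cvtColor(v["b"],cv2.COLOR_RGB2HSV)
m=cv2.inRange(h,(18,120,120),(35,255,255))
for r in range(125,262,8):
    c=np.flatnonzero(m[r,300:340])+300; print(r,c.min() if len(c) else None,c.max() if len(c) else None,end="; ")
y=np.radians(12.6); s=np.array([581,-239,0])
for yy in (-50,50): print("\nproj top edge",yy,proj(C2,s+[-np.sin(y)*yy,np.cos(y)*yy,259]),"ch",proj(C2,s+[-np.sin(y)*yy*1.18,np.cos(y)*yy*1.18,185]))
big=cv2.resize(v["b"][95:265,265:375],None,fx=3.5,fy=3.5,interpolation=2); save("c2",big)
big=cv2.resize(v["a"][105:240,260:370],None,fx=4,fy=4,interpolation=2); save("c1",big)
E
```

```text
box [[573.9, 200.5], [494.5, 195.5], [484.5, 326.2], [565.1, 330.2]] ((529.2076416015625, 263.3520812988281), (80.70226287841797, 131.4370880126953), 3.9087648391723633)
plate [[671.3, -307.7], [526.8, -340.1], [490.5, -176.1], [635.6, -143.5]] ((581.233154296875, -241.82940673828125), (148.74664306640625, 168.4120635986328), 12.486145973205566)
125 None None; 133 None None; 141 316 319; 149 315 320; 157 315 320; 165 315 319; 173 315 319; 181 315 319; 189 315 319; 197 315 319; 205 315 319; 213 315 319; 221 315 319; 229 315 319; 237 315 319; 245 315 319; 253 315 319; 261 None None; 
proj top edge -50 [318.26155358 146.40080382] ch [318.33237443 127.80334272]

proj top edge 50 [318.22565042 255.49965666] ch [318.29164997 230.91738451]
```

View pics/c2.png

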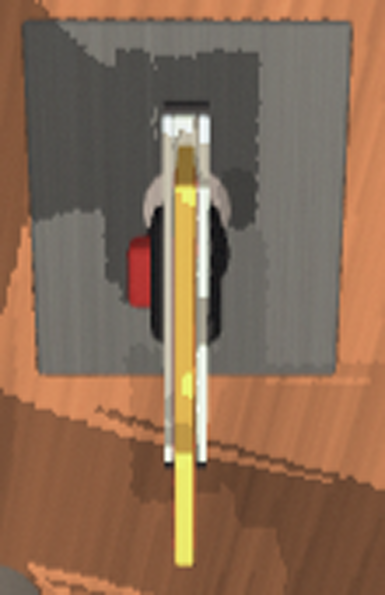

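View pics/c1.png

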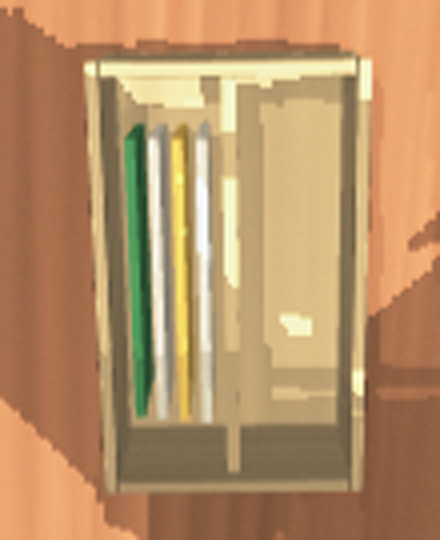

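The crops show the sign edge at column 317, rows 147–256, within about 1 px of prediction. The red button is on the +x side. The empty bay is the right-hand (-x) one, in columns 320–349. The plate and box sizes match the ones given, so I'll grasp the sign now.

```bash
python3 - <<'E'
from h import *
q=down(np.radians(12.5)+np.pi)
bot.line_to([582,-239,270],200,q)
bot.move_gripper(40,8)
bot.line_to([582,-239,229],80)
bot.pause(.2); f0=bot.read_state()["contact_force"]
bot.move_gripper(0,8); bot.pause(.3)
s=bot.read_state(); print(s["t"],s["width"],s["finger_force"],(s["contact_force"]-f0).round(2),s["tcp_pos"])
bot.line_to([582,-239,239],30); bot.pause(.1)
s=bot.read_state(); print(s["width"],(s["contact_force"]-f0).round(2),s["moment"].round(2))
E
```

```text
8.1917 4.942701498092727 7.999909222126007 [-0.08  0.43 -0.44] [ 581.99893811 -238.98605006  229.00176063]
4.943387202350251 [ 0.03 -0.05  0.6 ] [ 0.04 -0.04 -0.  ]
```

```bash
python3 - <<'E'
from h import *
bot.line_to([582,-239,300],80); bot.pause(.25)
b=np.array([510.7,262.4]); q=down(np.radians(3.3)+np.pi)
bot.move_ptp([*b,175],q); bot.pause(.3)
s=bot.read_state(); im=bot.camera("wrist"); save("w3",im[60:360,150:500])
print(s["t"],s["width"],s["finger_force"],s["tcp_pos"])
save("s3",bot.camera("scene")[210:310,310:450].repeat(4,0).repeat(4,1))
E
```

```text
12.1333 4.994681217873807 7.999791204929352 [510.95600833 261.9840173  175.05742276]
```

View pics/w3.png

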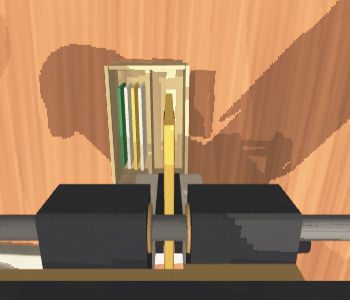

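View pics/s3.png

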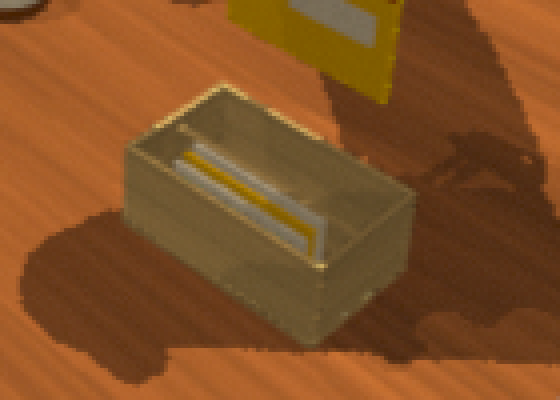

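The wrist view shows the sign at column 169 of the crop, mid-bay (152–187). The scene view shows it upright above the bay, so I'm lowering it.

```bash
python3 - <<'E'
from h import *
b=[510.7,262.4]
bot.line_to([*b,80],100); f0=bot.read_state()["contact_force"]
for z in (72,69,67,65.5):
    bot.line_to([*b,z],30); bot.pause(.1); s=bot.read_state(); d=s["contact_force"]-f0; print(z,d.round(2))
    if d[2]>2: break
bot.pause(.2)
bot.move_gripper(85,8); bot.pause(.4); print(bot.read_state()["tcp_pos"])
bot.line_to([*b,180],150); bot.pause(.2)
s=bot.read_state(); im=bot.camera("wrist"); save("w4",im[40:260,200:440].repeat(2,0).repeat(2,1)); print(s["t"])
E
```

```text
72 [-0.51  0.12 -0.67]
69 [-0.56 -0.09 -0.78]
67 [-0.1   0.72  0.05]
65.5 [-0.27 -0.32 -0.39]
[510.66801471 262.42253333  65.50250188]
17.9667
```

View pics/w4.png

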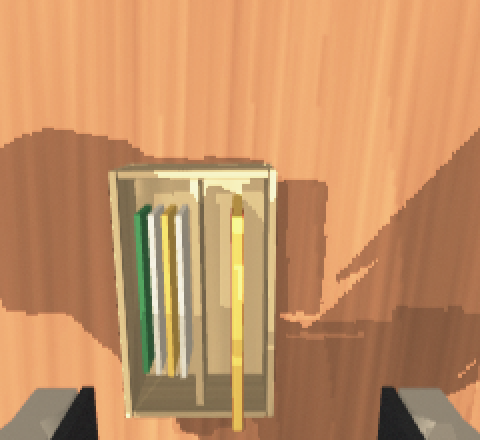

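The sign stands upright and free in the bay, at column 237 of the crop between walls at 203 and 268. Next is the pinch on the grip.

```bash
python3 - <<'E'
from h import *
q=down(np.radians(12.5)+np.pi); g=[583,-240.8]
bot.line_to([510.7,262.4,300],300)
bot.move_ptp([*g,300],q); bot.move_gripper(85,8)
bot.line_to([*g,210],150); bot.pause(.2); f0=bot.read_state()["contact_force"]
bot.line_to([*g,130],60); bot.pause(.2)
s=bot.read_state(); print(s["t"],(s["contact_force"]-f0).round(2),s["tcp_pos"])
if abs(s["contact_force"]-f0).max()<4:
    for w in (45,36): bot.move_gripper(w,12)
    bot.move_gripper(20,12); bot.pause(.3)
    s=bot.read_state(); print(s["t"],s["width"],s["finger_force"],(s["contact_force"]-f0).round(2),s["moment"].round(2),s["tcp_pos"])
    save("w5",bot.camera("wrist")); save("s5",bot.camera("scene")[60:240,150:330].repeat(3,0).repeat(3,1))
np.save("f0.npy",f0)
E
```

```text
23.2583 [-1.15  0.26 -0.11] [ 583.09508487 -240.80448019  130.26413312]
25.2 25.852491944055604 11.999817341566086 [ 4.47  0.35 -2.97] [ 0.36 -1.71 -0.04] [ 583.73725623 -240.67902318  130.04410464]
```

View pics/s5.png

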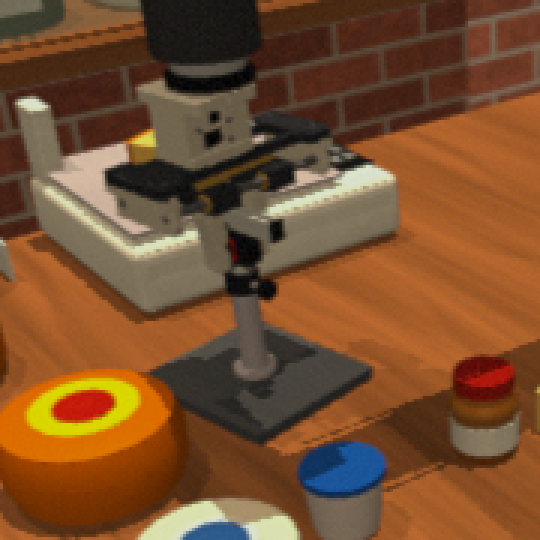

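Width of 25.9 mm means the button is fully in, and the picture shows the grip pinched with the base flat on the counter. A small lateral force of about 4 N remains; I'll null it, firm up the grip and pull.

```bash
python3 - <<'E'
from h import *
f0=np.load("f0.npy"); g=np.array([583.9,-240.7,130.])
def rd(m):
    s=bot.read_state(); d=s["contact_force"]-f0; print(m,round(s["t"],1),round(s["width"],2),s["finger_force"].round(1),d.round(1),s["tcp_pos"].round(1)); return d
bot.line_to(g,10); bot.pause(.2); rd("null")
bot.move_gripper(20,30); bot.pause(.3); rd("grip")
for z in (3,10,25,40,55,70,80,84,86,88,89,90,91,92):
    bot.line_to(g+[0,0,z],40 if z<80 else 10); bot.pause(.1); d=rd(z)
    if d[2]<-14 : break
bot.pause(.5); rd("end")
save("s6",bot.camera("scene")[60:240,150:330].repeat(3,0).repeat(3,1))
E
```

```text
Traceback (most recent call last):
AttributeError: 'float' object has no attribute 'round'
```

```bash
python3 - <<'E'
from h import *
f0=np.load("f0.npy"); g=np.array([583.9,-240.7,130.])
def rd(m):
    s=bot.read_state(); d=s["contact_force"]-f0; print(m,round(s["t"],1),round(s["width"],2),round(s["finger_force"],1),d.round(1),s["tcp_pos"].round(1)); return d
rd("null")
bot.move_gripper(20,30); bot.pause(.3); rd("grip")
for z in (3,10,25,40,55,70,80,84,86,88,89,90,91,92):
    bot.line_to(g+[0,0,z],40 if z<80 else 10); bot.pause(.1); d=rd(z)
    if d[2]<-14 : break
bot.pause(.5); rd("end")
save("s6",bot.camera("scene")[60:240,150:330].repeat(3,0).repeat(3,1))
E
```

```text
null 25.8 25.7 12.0 [1.1 2.  0.4] [ 583.8 -240.7  130. ]
grip 26.3 25.25 30.0 [-1.9  2.   2.2] [ 583.7 -240.7  130. ]
3 26.6 25.28 30.0 [-0.  -0.4 -4.6] [ 583.6 -240.7  132.5]
10 27.0 25.44 30.0 [-0.4  0.9 -5.4] [ 583.7 -240.7  140. ]
25 27.7 25.62 30.0 [-2.7  0.1 -5.5] [ 583.7 -240.7  154.9]
40 28.3 25.52 30.0 [-1.7  0.3 -4.2] [ 583.7 -240.7  169.9]
55 28.9 25.62 30.0 [-3.9  0.2 -5.2] [ 583.7 -240.7  184.9]
70 29.5 25.22 30.0 [-4.6  1.5 -3.8] [ 583.7 -240.7  200.4]
80 30.8 26.04 30.0 [-5.4  1.1 -4.6] [ 583.7 -240.7  210.1]
84 31.4 25.43 30.0 [-5.6  1.8 -4.9] [ 583.7 -240.7  214.2]
86 31.9 25.45 30.0 [-6.3  1.5 -3.6] [ 583.7 -240.7  216.2]
88 32.3 25.66 30.0 [-5.7  1.3 -4.3] [ 583.7 -240.7  218.2]
89 32.7 25.58 30.0 [-5.7  2.2 -4.9] [ 583.7 -240.7  219.3]
90 33.0 25.35 30.0 [-5.3  0.9 -5.1] [ 583.7 -240.7  220.1]
91 33.4 25.06 30.0 [ -2.   -1.8 -16.2] [ 583.7 -240.6  220.1]
end 33.9 25.21 30.0 [ -1.6  -3.5 -23.6] [ 583.7 -240.6  220.2]
```

View pics/s6.png

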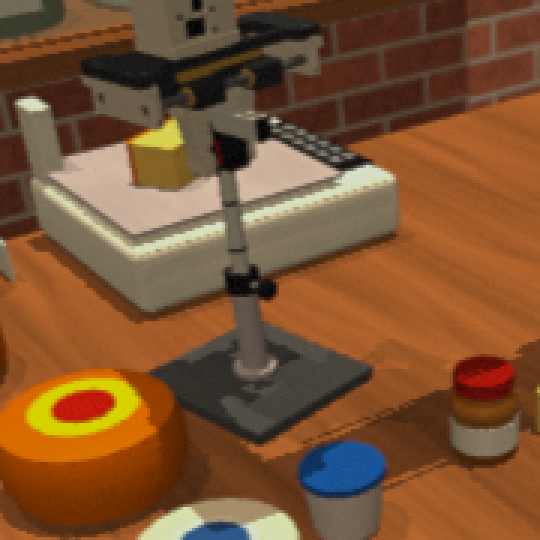

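The stem is at the hard stop and the base is flat, but the pull has grown to about 24 N. I'll ease off 1.5 mm, check, and hand in.

```bash
python3 - <<'E'
from h import *
f0=np.load("f0.npy")
bot.line_to([583.9,-240.7,219.0],10)
for _ in range(3):
    bot.pause(.5); s=bot.read_state(); d=s["contact_force"]-f0; print(s["t"],s["width"],d.round(1),s["tcp_pos"].round(2))
if -15<d[2]<0 and s["tcp_pos"][2]>217: print(bot.close_job())
E
```

```text
34.7917 25.771629632888693 [ -4.8   0.  -11.3] [ 583.75 -240.67  220.14]
35.2917 25.68497269807931 [ -5.8   0.2 -11.6] [ 583.74 -240.69  220.1 ]
35.7917 25.62442749343675 [ -5.7   0.2 -10.7] [ 583.73 -240.68  220.11]
the job is handed in; nothing more can be done
None
```

I handed the job in at about 36 s. The sign is standing free in the empty bay, and the gripper is holding the stem at its top stop with the button squeezed in and the base flat on the counter. The verdict wasn't shown to me.

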